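# Pin the pull handle and hold the drive jaw open at the mark

### The job

Take the brass-headed pin out of its grey block and push it down through the aligned fork and lug holes of the drive unit until its head sits fully home on the fork, and let go of it. Then pull the red handle towards the robot's side until the carriage's black pointer stands over the red band on the scale, and finish while still holding the handle there against the spring. Touch neither pin nor carriage while you hold it, and leave the bottle, the screwdriver and the blue connector where they are.

Things in the scene. Friction and masses are not known exactly. Their poses are not given: they have to be found in the camera images.
- unit: Drive unit, fixed: yellow case tray 400 x 200 mm, walls 40 mm high, with rails and a jaw block (70 mm high). Origin on the table below the fork hole's start; tray spans x -220 to +180, y -100 to +100 mm. Handle and carriage are pulled along its -x, towards the robot's side. Yaw varies. (A fixed yellow box, 340 x 240 x 145 mm high, stands 0.62 m to the robot's right)
- handle: Pull handle, slides along the unit's -x by up to 100 mm, drags lightly (about 1 N), has no spring of its own. A steel fork of two plates 30 x 30 x 8 mm (top face 71 mm, lower face 39 mm above the table) with 12 mm holes; from it a rod 12 mm thick (centre 55 mm up) runs to an upright red grip plate 90 mm in -x from the hole: 14 mm thick (x), 50 mm wide (y), top 107 mm above the table. Origin coincides with the unit's origin at the start, axes as the unit's
- fork_hole (a point): Centre of the mouth of the fork's upper hole, on the fork's top face 71 mm above the table; the hole runs straight down. Moves with the handle
- grip (a point): Point in the red grip plate, on its centre plane, 92 mm above the table and 15 mm below its top; its lower edge, where the rod joins, is 47 mm up. Pinch it from above across its 14 mm thickness (along the unit's x). Axes as the unit's; moves with the handle
- carriage: Sprung carriage (aluminium block, top 68 mm up) that slides along the unit's -x by up to 100 mm; its 12 mm thick lug with a 12 mm hole stands between the fork plates, aligned with their holes at the start. A spring pulls it back to the start: about 7 N at the start and 110 N/m more as it moves out. Only the pin joins it to the handle, with up to about 4 mm of play. Origin as the unit's at the start, axes as the unit's
- pointer (a point): Tip of the black pointer bar on the carriage's -y side (3 mm thick), above the white scale strip, 26 mm above the table; axes as the unit's
- mark: Red band 10 mm wide (x) across the white scale strip beside the pointer's path, 22 mm above the table; origin at its centre, axes as the unit's. It lies 35 to 72 mm in -x from the pointer's start, fixed during the run
- pin: Loose steel pin: shank 10 mm thick and 44 mm long with a chamfered foot, brass cylinder head 20 mm thick and 28 mm tall above it. Origin at the foot's tip, z along the shank up to the head; it stands upright in the pin block, head resting on the block's top. About 90 g
- pin_seat (a point): Centre of the underside of the pin's head, 44 mm above the foot; comes to the fork hole's mouth when the pin is home
- pin_block: Grey block 70 x 70 x 50 mm high, fixed, with a 13 mm hole right through at its centre that holds the pin; origin under its centre. It stands left or right of the unit
- plug_block: Grey block of the same size on the other side, fixed, holding the blue connector; origin under its centre
- plug: Bystander: loose connector, 88 mm tall, blue body 32 mm thick, standing in the plug block; its top is 103 mm above the table. Origin at its foot
- bottle: Bystander: loose white bottle 56 mm thick, 140 mm tall, standing on the table at the left; origin under its centre
- screwdriver: Bystander: loose screwdriver lying on the table at the right; origin under its middle

How it is judged:
By the outcome, as a careful person would: the job done as asked, in the order asked, and still so for the second after the job is handed in, while the arm keeps its last pose, push and grip.
It also fails if it takes over 59 s, if anything falls off the work surface, if the arm or the gripper's body presses on something with over 40 N, if the wrist force passes 120 N, or if a joint passes its speed limit or range.

### The arm

A 6-joint arm with a two-finger parallel gripper is mounted at the origin on the work surface. World frame = base frame: x ahead of the robot, y to its left, z up, the work surface at z = 0. Lengths are in m, angles in rad, forces in N, time in s.
With the tool pointing down it reaches from about 0.3 to 0.85 m from the base axis. Payload 5.4 kg.
Tool frame: the origin (TCP) lies midway between the tips of the shut fingers; the grasp point (between the pads) lies 19 mm behind it; z points along the fingers, y is the line along which they close (so a half turn about z gives the same grasp; the last joint's range is limited). The gripper opens to 85 mm and grips with 20 to 120 N. Pads are 22 mm wide; open, the fingers measure 114 mm over their backs; the gripper's body (76 mm by 85 mm) begins 54 mm behind the grasp point. The pads swing forward as they close: fully open they stand 13 mm farther back than shut.
Start: joints at [1.032, 0.158, 1.597, -0, 1.386, -0.21], TCP at [0.186, 0.544, 0.231] pointing down, gripper open.
Joint ranges: [-2.91, 2.91], [-0.94, 2.29], [0.18, 2.7], [-1.29, 4.43], [0.17, 2.64], [-3, 3]. Speed limits (rad/s): [2.57, 2.57, 3.14, 3.14, 3.14, 3.14].

### API

Orientations are given as a rotation vector (axis times angle).
In Python, from station import arm, imaging gives the robot as it stands.
- The arm moves only by the shell command python3 -m jog 'ROWS' [FORCE]. ROWS is JSON, one flat list of numbers, 5 for each row, row after row: the shift along the tool's x, y, z in cm, then the turn about the tool's z in rad, then the finger opening in cm, from 0 to 8.54. A call has 1 to 12 rows; each row is the pose to reach, as a shift and turn from the pose commanded when the call began, along the tool's axes at that moment; what a row does not reach only later rows make up. A row lasts 1/10 s, in which the tool goes at most 50 mm and 8.59 degrees, less where a joint would pass 70% of its speed; a pose out of reach is approached as far as the arm can. A call with a gripper value outside its range is refused whole. The fingers move at their own pace and stop on an object; FORCE is the grip in N (left out, the last holds). Time passes only in rows, so rows that repeat a pose let the fingers close. It gives the time, the measured TCP pose, the force, the opening and the grip force at its end, in the units of the state.
- arm.read_state(): the state, without advancing time (a new reading comes with each control period).
- imaging.snapshot(name): name is "scene" or "top" or "wrist"; returns a dict with "img" (400x640x3 uint8, red, green, blue), "intrinsics" (3x3 intrinsics, pixels), "k1" (the pictures are not rectified: a ray, as slopes to the right and down, at radius r is drawn at 1 + k1 r^2 times it, then the intrinsics apply), "eye" and "rotation" of the camera in the world. Camera axes: x right, y up, looking along -z (the intrinsics and any distortion apply to the point x, -y, -z); pixel columns grow to the right and rows downward; lengths in m; the calibration is good to about 2 mm. A picture is of the moment at which its call begins. There is no depth.
- arm.job_done(): hands the job in; it is judged then, once.
The state is a dict: "time_s": time; "joints": joint angles; "qvel": joint speeds; "joint_torque": joint torques, N m; "eef_pos": TCP position; "tool_rot": TCP orientation; "wrist_force": force on the tool from outside, world axes, zero at the start; "moment": the same for the moment, N m; "grip_width": finger opening in m; "finger_force": force on a finger pad.
Only numpy, scipy, OpenCV 4.12 (cv2) and the standard library are available. Lean on these libraries where they do the work, as an engineer would, in place of code of your own. Each camera call takes 0.05 s, during which the arm holds its last target. There are 200 camera calls.

## Working session

There is one attempt and no reset: what is moved stays moved. The work goes in short steps, Python scripts to look and compute and a shell command to move; the robot and the scene stay as the last step left them, time stands still between calls to the robot, and variables do not carry over. Pictures are saved under pics/ and viewed, at most 10 in all, crops included, and the job is handed in when it is done.

```bash
mkdir -p pics; ls
cat > h.py <<'E'
import numpy as np,cv2
from station import arm,imaging
def snap(n,f=None):
    s=imaging.snapshot(n)
    if f: cv2.imwrite('pics/'+f,cv2.cvtColor(s['img'],cv2.COLOR_RGB2BGR))
    return s
def ray(s,u,v):
    K=np.array(s['intrinsics']);k=s['k1']
    d=np.array([(u-K[0,2])/K[0,0],(v-K[1,2])/K[1,1]]);p=d.copy()
    for _ in range(30): p=d/(1+k*(p@p))
    r=np.array(s['rotation'])@np.array([p[0],-p[1],-1]);return np.array(s['eye']),r
def onz(s,u,v,z):
    e,r=ray(s,u,v);return e+r*(z-e[2])/r[2]
def proj(s,P):
    K=np.array(s['intrinsics']);c=np.array(s['rotation']).T@(np.array(P)-np.array(s['eye']))
    p=np.array([c[0],-c[1]])/-c[2];p=p*(1+s['k1']*(p@p))
    return K[0,0]*p[0]+K[0,2],K[1,1]*p[1]+K[1,2]
E
python3 - <<'E'
from h import *
a=snap('top','top1.png');b=snap('scene','scene1.png')
for s in(a,b):print(s['eye'],s['k1'],s['intrinsics'])
st=arm.read_state();print(st['time_s'],st['eef_pos'],st['tool_rot'],st['grip_width'],st['wrist_force'])
E
```

```text
pics
[ 0.50773574 -0.00789031  1.00709   ] -0.0025488301460422896 [[420.40753997   0.         319.16757657]
 [  0.         420.40753997 196.12948462]
 [  0.           0.           1.        ]]
[0.8943701  0.65816886 0.77515403] 0.007170973068211791 [[388.83010093   0.         322.13079349]
 [  0.         388.83010093 207.8655351 ]
 [  0.           0.           1.        ]]
0.1 [0.18540158 0.54371798 0.23042522] [-5.14021868e-01 -3.09860992e+00  2.46511099e-03] 0.08549406918686694 [-0.16237437  0.36807871  0.07227282]
```

View pics/top1.png

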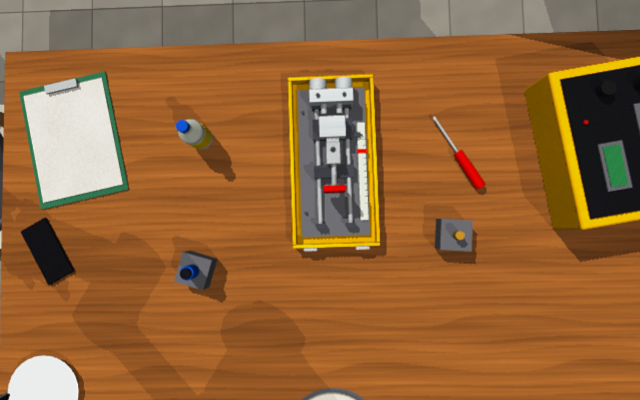

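View pics/scene1.png

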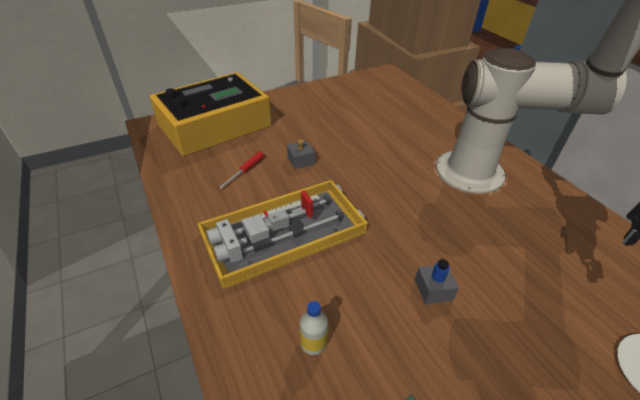

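The top view shows the pin's brass head near (460,236), the red grip at (335,188), the fork at (333,150), the red band near (362,151), and the plug block on the left at (195,270). Next I measure these with colour masks.

Run:
```python
from h import *
s=snap('top');im=s['img'];hsv=cv2.cvtColor(im,cv2.COLOR_RGB2HSV)
def blob(x0,y0,x1,y1,lo,hi):
    m=cv2.inRange(hsv[y0:y1,x0:x1],lo,hi);ys,xs=np.nonzero(m);return xs+x0,ys+y0
xs,ys=blob(445,222,475,250,(12,90,90),(35,255,255));print('pin',xs.mean(),ys.mean(),len(xs),xs.min(),xs.max(),ys.min(),ys.max(),onz(s,xs.mean(),ys.mean(),.078))
xs,ys=blob(315,175,352,200,(0,150,90),(8,255,255));print('grip',xs.mean(),ys.mean(),len(xs),xs.min(),xs.max(),ys.min(),ys.max(),onz(s,xs.mean(),ys.mean(),.105))
xs,ys=blob(352,140,375,165,(0,150,90),(8,255,255));print('mark',xs.mean(),ys.mean(),len(xs),onz(s,xs.mean(),ys.mean(),.022))
xs,ys=blob(270,60,400,265,(20,150,120),(32,255,255))
c=cv2.minAreaRect(np.c_[xs,ys].astype(np.float32));b=cv2.boxPoints(c)
P=np.array([onz(s,u,v,.04) for u,v in b]);print(P.round(4));
for i in range(4):
    d=P[(i+1)%4]-P[i];print(np.linalg.norm(d),np.degrees(np.arctan2(d[1],d[0])))
print('centre',P.mean(0))
st=arm.read_state();from scipy.spatial.transform import Rotation as R
M=R.from_rotvec(st['tool_rot']).as_matrix();print(M.round(3))
```

```text
Traceback (most recent call last):
  File "h.py", line 13, in onz
    e,r=ray(s,u,v);return e+r*(z-e[2])/r[2]
                                       ~^^^
IndexError: invalid index to scalar variable.
```

```bash
sed -i "s/^def snap/from scipy.spatial.transform import Rotation as R\ndef snap/; s/    s=imaging.snapshot(n)/    s=imaging.snapshot(n);r=np.array(s['rotation']);s['rotation']=R.from_rotvec(r).as_matrix() if r.size==3 else r.reshape(3,3)/" h.py
cat > m.py <<'E'
from h import *
s=snap('top');im=s['img'];hsv=cv2.cvtColor(im,cv2.COLOR_RGB2HSV)
def blob(x0,y0,x1,y1,lo,hi):
    m=cv2.inRange(hsv[y0:y1,x0:x1],lo,hi);ys,xs=np.nonzero(m);return xs+x0,ys+y0
xs,ys=blob(445,222,475,250,(12,90,90),(35,255,255));print('pin',xs.mean(),ys.mean(),len(xs),xs.min(),xs.max(),ys.min(),ys.max(),onz(s,xs.mean(),ys.mean(),.078))
xs,ys=blob(315,175,352,200,(0,150,90),(8,255,255));print('grip',xs.mean(),ys.mean(),len(xs),xs.min(),xs.max(),ys.min(),ys.max(),onz(s,xs.mean(),ys.mean(),.105))
xs,ys=blob(352,140,375,165,(0,150,90),(8,255,255));print('mark',xs.mean(),ys.mean(),len(xs),onz(s,xs.mean(),ys.mean(),.022))
xs,ys=blob(270,60,400,265,(20,150,120),(32,255,255))
c=cv2.minAreaRect(np.c_[xs,ys].astype(np.float32));b=cv2.boxPoints(c)
P=np.array([onz(s,u,v,.04) for u,v in b]);print(P.round(4));
for i in range(4):
    d=P[(i+1)%4]-P[i];print(np.linalg.norm(d),np.degrees(np.arctan2(d[1],d[0])))
print('centre',P.mean(0))
st=arm.read_state();M=R.from_rotvec(st['tool_rot']).as_matrix();print(M.round(3));print(s['rotation'].round(2))
E
python3 m.py
```

```text
pin 465.3378378378378 235.5608108108108 148 453 474 222 249 [ 0.46741949 -0.29989716  0.078     ]
grip 334.18589743589746 188.34615384615384 156 323 345 185 192 [ 0.57591326 -0.01633715  0.105     ]
mark 361.5 150.5 40 [ 0.66992974 -0.08367243  0.022     ]
[[ 0.8481  0.0875  0.04  ]
 [ 0.8478 -0.1175  0.04  ]
 [ 0.4474 -0.1174  0.04  ]
 [ 0.4455  0.0827  0.04  ]]
0.20497548922182024 -90.07587343769026
0.4004634104348225 179.9853465317106
0.20009432025870574 90.54822768586268
0.4026778465862265 0.6812472543148128
centre [ 0.64719194 -0.01620757  0.04      ]
[[-0.946  0.323 -0.001]
 [ 0.323  0.946 -0.001]
 [ 0.    -0.001 -1.   ]]
[[-0.02  1.   -0.06]
 [-1.   -0.02 -0.03]
 [-0.03  0.06  1.  ]]
```

```bash
python3 -m jog '[-53.5,-69.6,0,-0.329,8.5,-53.5,-69.6,0,-0.329,8.5,-53.5,-69.6,0,-0.329,8.5,-53.5,-69.6,0,-0.329,8.5,-53.5,-69.6,0,-0.329,8.5,-53.5,-69.6,0,-0.329,8.5,-53.5,-69.6,0,-0.329,8.5,-53.5,-69.6,0,-0.329,8.5,-53.5,-69.6,0,-0.329,8.5,-53.5,-69.6,0,-0.329,8.5,-53.5,-69.6,0,-0.329,8.5,-53.5,-69.6,0,-0.329,8.5]'
```

```text
time_s: 1.4
eef_pos: [0.3774, -0.0233, 0.2315]
tool_rot: [0.001, 3.14, -0.0]
wrist_force: [1.2, 0.4, -0.7]
grip_width: 0.0852
finger_force: 0.0
```

```bash
python3 -m jog '[-8.9,-26.5,0,0,8.5,-8.9,-26.5,0,0,8.5,-8.9,-26.5,0,0,8.5,-8.9,-26.5,0,0,8.5,-8.9,-26.5,0,0,8.5,-8.9,-26.5,0,0,8.5,-8.9,-26.5,0,0,8.5,-8.9,-26.5,0,0,8.5]'
python3 - <<'E'
from h import *
s=snap('wrist','w1.png');st=arm.read_state();print(s['eye'],s['rotation'].round(3),st['eef_pos'],st['joints'],s['k1'],s['intrinsics'])
print(proj(s,[.466,-.288,.078]))
E
```

```text
time_s: 2.2
eef_pos: [0.466, -0.286, 0.2308]
tool_rot: [-0.001, -3.141, -0.002]
wrist_force: [-0.4, 0.2, 0.1]
grip_width: 0.0846
finger_force: 0.0
[ 0.38391611 -0.28566213  0.37366634] [[ 0.001 -0.949 -0.317]
 [ 1.     0.002 -0.   ]
 [ 0.001 -0.317  0.949]] [ 0.46597068 -0.28528599  0.23096527] [-7.70806649e-01  8.56448050e-02  1.67723879e+00  3.29349777e-04
  1.37999835e+00 -2.34208732e+00] -0.05274312401289976 [[301.00318038   0.         315.21576307]
 [  0.         301.00318038 201.44853632]
 [  0.           0.           1.        ]]
(np.float64(312.7786149089292), np.float64(186.01549382778305))
```

View pics/w1.png

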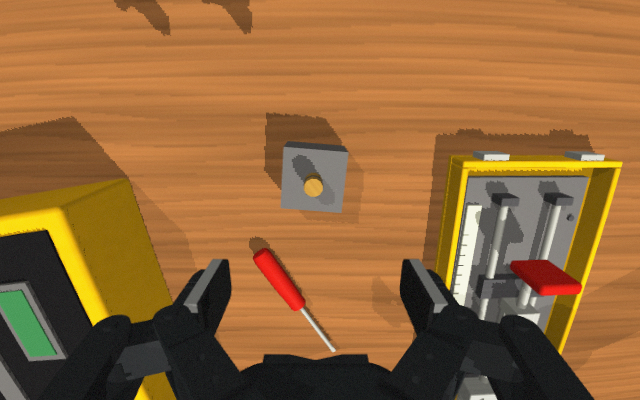

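The wrist view shows the brass head on the grey block at (313,187), where the estimate predicted it (312.8,186.0). I refine that and check the tool.

Run:
```python
from h import *
s=snap('wrist');hsv=cv2.cvtColor(s['img'],cv2.COLOR_RGB2HSV);x0,y0=295,165
m=cv2.inRange(hsv[y0:210,x0:332],(12,100,100),(35,255,255));ys,xs=np.nonzero(m);print(xs.min()+x0,xs.max()+x0,ys.min()+y0,ys.max()+y0,len(xs))
# left/right extents for y; head top ellipse: use width as diameter
u=(xs.min()+xs.max())/2+x0;w=xs.max()-xs.min()+1;v=ys.min()+y0+w/2*.95
print(onz(s,u,v,.078),onz(s,u+.5,ys.min()+y0,.078),onz(s,xs.mean()+x0,ys.mean()+y0,.07),w)
print(arm.read_state()['eef_pos'])
```

```text
295 321 173 209 320
[ 0.46588659 -0.29219195  0.078     ] [ 0.45252551 -0.29158464  0.078     ] [ 0.46816777 -0.28840433  0.07      ] 27
[ 0.46601559 -0.28494409  0.23114791]
```

Run:
```python
from h import *
s=snap('wrist');hsv=cv2.cvtColor(s['img'],cv2.COLOR_RGB2HSV);x0,y0=295,165
m=cv2.inRange(hsv[y0:210,x0:332],(12,100,100),(35,255,255));n,l,t,c=cv2.connectedComponentsWithStats(m)
i=[j for j in range(1,n) if l[187-y0,313-x0]==j][0];x,y,w,h,a=t[i];print(x+x0,y+y0,w,h,a)
print(onz(s,x+x0+w/2-.5,y+y0+w*.95/2-.5,.078),arm.read_state()['eef_pos'])
```

```text
303 176 19 21 300
[ 0.46467749 -0.2878316   0.078     ] [ 0.46610763 -0.28484625  0.23133479]
```

```bash
python3 -m jog '[0.05,-0.3,5,0,6,0.05,-0.3,10,0,6,0.05,-0.3,14,0,6,0.05,-0.3,16.5,0,6,0.05,-0.3,17.6,0,6,0.05,-0.3,17.6,0,6,0.05,-0.3,17.6,0,1,0.05,-0.3,17.6,0,1,0.05,-0.3,17.6,0,1,0.05,-0.3,17.6,0,1,0.05,-0.3,17.6,0,1,0.05,-0.3,17.6,0,1]' 60
python3 -m jog '[0,0,0,0,1,0,0,0,0,1,0,0,0,0,1]' 60
```

```text
time_s: 3.55
eef_pos: [0.4669, -0.2899, 0.0574]
tool_rot: [-0.0, 3.139, -0.003]
wrist_force: [0.0, 2.3, 5.8]
grip_width: 0.0176
finger_force: 58.4
time_s: 3.85
eef_pos: [0.4669, -0.2899, 0.0574]
tool_rot: [-0.0, 3.139, -0.003]
wrist_force: [-0.4, 1.1, 6.3]
grip_width: 0.0179
finger_force: 58.4
```

```bash
python3 -m jog '[0,0,-5,0,1,0,0,-10,0,1,0,0,-15,0,1,-19.9,27.4,-17.5,0,1,-19.9,27.4,-17.5,0,1,-19.9,27.4,-17.5,0,1,-19.9,27.4,-17.5,0,1,-19.9,27.4,-17.5,0,1,-19.9,27.4,-17.5,0,1,-19.9,27.4,-17.5,0,1,-19.9,27.4,-17.5,0,1,-19.9,27.4,-17.5,0,1]'
python3 -m jog '[0,0,0,0,1,0,0,0,0,1,0,0,0,0,1]'
python3 - <<'E'
from h import *
s=snap('wrist','w2.png');st=arm.read_state();print(st['eef_pos'],st['tool_rot'],st['wrist_force'],st['grip_width'])
for n in ('wrist',):
  im=cv2.imread('pics/w2.png')[100:340,200:480];cv2.imwrite('pics/w2c.png',cv2.resize(im,None,fx=2.5,fy=2.5,interpolation=cv2.INTER_CUBIC))
print(proj(s,[.666,-.016,.071]))
E
```

```text
time_s: 5.05
eef_pos: [0.6649, -0.0144, 0.2305]
tool_rot: [-0.003, 3.141, -0.001]
wrist_force: [-0.4, -1.0, -0.2]
grip_width: 0.0176
finger_force: 60.6
time_s: 5.35
eef_pos: [0.6643, -0.0162, 0.2305]
tool_rot: [-0.002, -3.142, 0.0]
wrist_force: [-0.1, 0.2, -1.3]
grip_width: 0.0179
finger_force: 60.6
[ 0.66438138 -0.01601107  0.23044897] [-1.81869242e-03 -3.14156326e+00  6.22783002e-05] [ 0.82460907 -0.87195156  0.69260846] 0.017506437219252494
(np.float64(315.11576351510115), np.float64(185.68636050185384))
```

View pics/w2c.png

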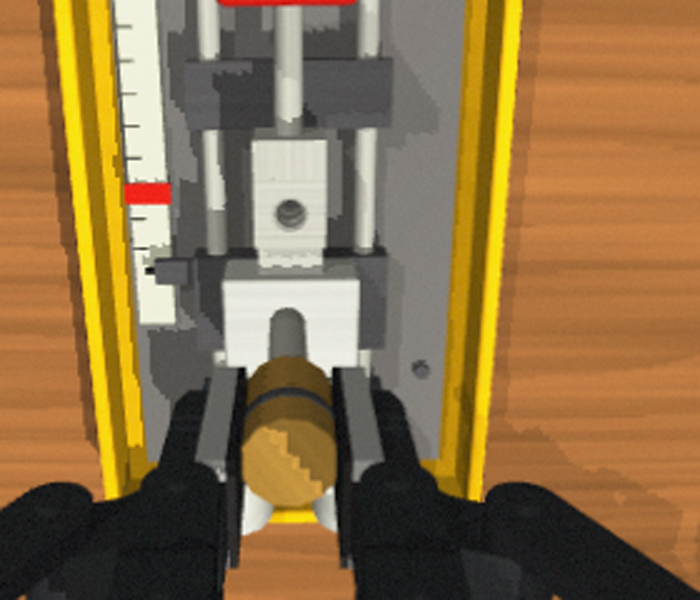

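The crop shows the fork hole at crop (290,213), which is pixel (316,185.2). The pin's foot hangs near crop (288,312). The red band is at crop (148,193) and the pointer tip at about (148,270). I compute the hole, foot and yaw from these.

Run:
```python
from h import *
s=snap('wrist');im=s['img'];g=cv2.cvtColor(im,cv2.COLOR_RGB2GRAY);hsv=cv2.cvtColor(im,cv2.COLOR_RGB2HSV)
x0,y0,x1,y1=304,174,329,198
w=g[y0:y1,x0:x1];m=(w<150).astype(np.uint8);n,l,t,c=cv2.connectedComponentsWithStats(m)
i=l[185-y0,316-x0];print(t[i],c[i]+[x0,y0]);u,v=c[i]+[x0,y0];print('hole',onz(s,u,v,.071))
# lower pin foot: print rows
print(g[214:236:2,300:332:2])
P=lambda cx,cy,z:onz(s,200+cx/2.5,100+cy/2.5,z)
for a,b,z in(((520,0),(480,480),.04),((55,0),(105,490),.04)):
  A,B=P(*a,z),P(*b,z);d=A-B;print(A,B,np.degrees(np.arctan2(-d[1],-d[0])))
print('foot guess pix',proj(s,np.array(arm.read_state()['eef_pos'])-[0,0,.0514]),arm.read_state()['eef_pos'])
print('mark',P(148,193,.022),'ptr',P(148,270,.026))
```

```text
[  6   6  12  11 108] [315.5 185. ]
hole [ 0.66533874 -0.01543748  0.071     ]
[[232 231 231 231 230 231 231 231 232 233 231 232 233 232 233 232]
 [228 228 228 230 229 229 228 228 229 229 229 228 228 229 230 229]
 [228 228 229 228 229 228 228 228 230 231 228 228 229 230 230 230]
 [233 234 234 233 232 234 233 233 234 233 232 233 231 233 234 231]
 [231 232 233 232 232 232 229 229 229 231 231 232 231 232 232 230]
 [229 231 230 229 229 143  91  92  84 109 228 231 232 229 230 230]
 [233 234 234 234 213  96  99  97  91  81 106 232 231 233 233 233]
 [229 227 228 228 111 104 108 104  98  88  79 182 228 227 228 227]
 [227 226 227 228 120 104 109 105  99  91  84 185 229 229 230 227]
 [228 228 229 230 109 104 108 103 101  91  87 170 231 231 230 230]
 [231 230 230 223  97 105 109 104 103  96  85 154 231 231 231 230]]
[0.58055927 0.08275723 0.04      ] [0.81905712 0.08455178 0.04      ] 0.4311085389580229
[ 0.58015664 -0.11439917  0.04      ] [ 0.82492787 -0.11252365  0.04      ] 0.4390104269945164
foot guess pix (np.float64(314.9639106362585), np.float64(224.83451679973862)) [ 0.66445574 -0.01585687  0.23044024]
mark [ 0.66894351 -0.08303812  0.022     ] ptr [ 0.70679566 -0.08462382  0.026     ]
```

Run:
```python
from h import *
from scipy.optimize import fsolve
s=snap('wrist','w3.png');e=np.array(arm.read_state()['eef_pos']);hsv=cv2.cvtColor(s['img'],cv2.COLOR_RGB2HSV)
g=cv2.cvtColor(s['img'],cv2.COLOR_RGB2GRAY)
c=g[215:245,315];print('foot col',c)
m=cv2.inRange(hsv[230:330,290:345],(12,100,60),(35,255,255));n,l,t,_=cv2.connectedComponentsWithStats(m);print(t[1:])
print(np.c_[np.arange(232,312,3),hsv[232:312:3,315]].tolist())
f=lambda q:(proj(s,[q[0]-.0035,e[1],q[1]])[1]-223.3,proj(s,[q[0],e[1],q[1]+.072])[1]-285.6)
x,z=fsolve(f,[e[0],e[2]-.0514]);print('foot x rel',x-e[0],'z rel',z-e[2],e)
```

```text
foot col [232 229 228 230 232 233 234 228 122  90  91  93  98 104 102 101 102 102
 103 103 103 104 103 101 102 103 103  86  81  73]
[[   9   13   33   19  375]
 [   0   28   52   72 2364]]
[[232, 20, 22, 105], [235, 26, 20, 104], [238, 30, 20, 102], [241, 26, 20, 104], [244, 19, 187, 97], [247, 19, 174, 101], [250, 18, 163, 102], [253, 19, 179, 84], [256, 165, 12, 43], [259, 19, 168, 102], [262, 20, 174, 98], [265, 19, 171, 100], [268, 19, 167, 139], [271, 18, 169, 146], [274, 19, 167, 142], [277, 19, 174, 166], [280, 19, 174, 208], [283, 18, 171, 198], [286, 19, 175, 203], [289, 19, 173, 196], [292, 19, 172, 197], [295, 19, 170, 194], [298, 19, 169, 193], [301, 19, 175, 187], [304, 22, 234, 204], [307, 26, 235, 249], [310, 14, 168, 185]]
foot x rel 0.004839773882339138 z rel -0.057335674193172176 [ 0.66450744 -0.01564424  0.23041935]
```

Run:
```python
from h import *
from scipy.optimize import least_squares
s=snap('wrist');e=np.array(arm.read_state()['eef_pos'])
pts=[(-.0035,0,223),(-.010,.044,242.7),(-.010,.072,267.5),(.010,.072,302.5)]
def f(q,full=True):
    x,z,t=q;t=t if full else 0;return [proj(s,[e[0]+x+a+t*h,e[1],e[2]+z+h-t*a])[1]-r for a,h,r in pts]
for full in(True,False):
    r=least_squares(f,[0,-.05,0],x_scale=[.001,.001,.01],args=(full,));print(r.x,r.fun.round(2))
for z in(-.0514,):
    print('fixed z, no tilt',np.round(f([0,z,0]),1),np.round(f([.002,z,0]),1))
```

```text
[ 0.00444708 -0.05648325 -0.00328975] [ 0.25 -0.48  0.33 -0.09]
[ 0.00455145 -0.05696831  0.        ] [ 0.13 -0.44  0.46 -0.18]
fixed z, no tilt [-2.8 -3.4 -1.8 -0.8] [-0.2 -0.1  2.   2.7]
```

```bash
python3 -m jog '[0.17,0,4,0,1,0.17,0,7,0,1,0.17,0,8.6,0,1,0.17,0,8.6,0,1,0.17,0,8.6,0,1]'
python3 - <<'E'
from h import *
s=snap('wrist','w4.png');st=arm.read_state();print(st['eef_pos'])
im=cv2.imread('pics/w4.png')[150:330,240:400];cv2.imwrite('pics/w4c.png',cv2.resize(im,None,fx=3.3,fy=3.3,interpolation=cv2.INTER_CUBIC))
E
```

```text
time_s: 6.05
eef_pos: [0.6637, -0.0153, 0.1456]
tool_rot: [-0.0, 3.14, -0.0]
wrist_force: [-0.5, -0.4, -0.5]
grip_width: 0.0173
finger_force: 60.6
[ 0.6643441  -0.01535787  0.14652637]
```

View pics/w4c.png

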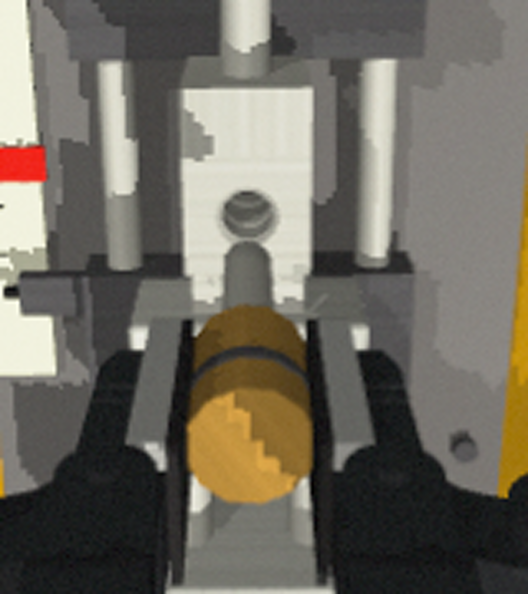

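The crop shows the hole centre at crop (249,213) and the pin's foot rim at crop (247,242), so the pin is about in line in y. I work out the offset along x.

Run:
```python
from h import *
s=snap('wrist');e=np.array(arm.read_state()['eef_pos']);print(e)
h=onz(s,240+249/3.3-.5,150+213/3.3-.5,.071);print('hole',h)
for d in(-.0514,-.054,-.057):
    p=onz(s,240+247.5/3.3-.5,150+242/3.3-.5,e[2]+d);p[0]+=.0035;print(d,p,'move hole-foot',h-p)
```

```text
[ 0.66455628 -0.0153672   0.14688865]
hole [ 0.66582186 -0.01529909  0.071     ]
-0.0514 [ 0.666425   -0.01556518  0.09548865] move hole-foot [-0.00060314  0.00026609 -0.02448865]
-0.054 [ 0.66751605 -0.01557548  0.09288865] move hole-foot [-0.0016942   0.00027639 -0.02188865]
-0.057 [ 0.66877496 -0.01558737  0.08988865] move hole-foot [-0.0029531   0.00028828 -0.01888865]
```

```bash
python3 -m jog '[0.15,0.02,0.8,0,1,0.15,0.02,1.5,0,1,0.15,0.02,1.5,0,1,0.15,0.02,1.5,0,1]'
python3 - <<'E'
from h import *
s=snap('wrist','w5.png');st=arm.read_state();print(st['eef_pos'],st['wrist_force'])
im=cv2.imread('pics/w5.png')[190:270,270:360];cv2.imwrite('pics/w5c.png',cv2.resize(im,None,fx=6,fy=6,interpolation=cv2.INTER_CUBIC))
E
```

```text
time_s: 6.55
eef_pos: [0.6612, -0.0148, 0.1289]
tool_rot: [0.0, -3.141, -0.0]
wrist_force: [1.2, 0.1, -1.1]
grip_width: 0.0177
finger_force: 60.6
[ 0.66147027 -0.01489816  0.12926899] [-0.55779067 -0.2991645  -0.70830568]
```

View pics/w5c.png

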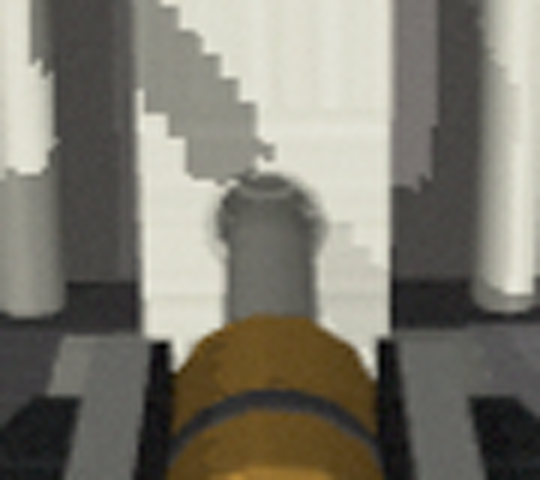

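The crop shows the hole centred near crop (271,226) and the shank centred at x=271. Its foot rim is near row 195, so the foot is over the hole. I lower gently and watch the force.

```bash
python3 -m jog '[0,0,0.2,0,1,0,0,0.4,0,1,0,0,0.6,0,1,0,0,0.8,0,1,0,0,1.0,0,1,0,0,1.0,0,1]'
```

```text
time_s: 7.2
eef_pos: [0.6618, -0.015, 0.1194]
tool_rot: [-0.0, 3.141, -0.0]
wrist_force: [0.6, -0.7, -0.4]
grip_width: 0.018
finger_force: 60.7
```

```bash
python3 -m jog '[0,0,0.3,0,1,0,0,0.6,0,1,0,0,0.9,0,1,0,0,1.2,0,1,0,0,1.5,0,1,0,0,1.5,0,1]'
```

```text
time_s: 7.8
eef_pos: [0.6618, -0.0151, 0.104]
tool_rot: [-0.0, 3.141, -0.0]
wrist_force: [3.5, -0.9, -1.4]
grip_width: 0.0178
finger_force: 60.7
```

```bash
python3 -m jog '[-0.05,0,0.3,0,1,-0.05,0,0.6,0,1,-0.05,0,0.9,0,1,-0.05,0,1.2,0,1,-0.05,0,1.5,0,1,-0.05,0,1.7,0,1,-0.05,0,1.7,0,1]'
```

```text
time_s: 8.5
eef_pos: [0.6623, -0.0151, 0.0872]
tool_rot: [-0.0, 3.141, -0.001]
wrist_force: [5.0, -2.1, -0.8]
grip_width: 0.0179
finger_force: 60.8
```

```bash
python3 -m jog '[-0.05,0,0.2,0,1,-0.05,0,0.4,0,1,-0.05,0,0.6,0,1,-0.05,0,0.7,0,1,-0.05,0,0.7,0,1]'
```

```text
time_s: 9.0
eef_pos: [0.6627, -0.015, 0.0803]
tool_rot: [-0.0, 3.141, -0.0]
wrist_force: [4.1, -2.5, 2.1]
grip_width: 0.0175
finger_force: 60.8
```

```bash
python3 -m jog '[0,0,0.1,0,1,0,0,0.2,0,1,0,0,0.3,0,1,0,0,0.3,0,1]'
```

```text
time_s: 9.4
eef_pos: [0.6632, -0.015, 0.0787]
tool_rot: [-0.0, 3.14, -0.001]
wrist_force: [2.4, -2.2, 8.1]
grip_width: 0.0178
finger_force: 61.6
```

```bash
python3 -m jog '[0,0,0.2,0,1,0,0,0.2,0,1]'
python3 - <<'E'
from h import *
s=snap('scene','s2.png');im=cv2.imread('pics/s2.png')[170:270,200:350];cv2.imwrite('pics/s2c.png',cv2.resize(im,None,fx=5,fy=5,interpolation=cv2.INTER_CUBIC))
E
```

```text
time_s: 9.6
eef_pos: [0.6639, -0.0151, 0.0785]
tool_rot: [-0.0, 3.139, -0.001]
wrist_force: [0.2, -1.3, 15.1]
grip_width: 0.018
finger_force: 62.3
```

```bash
python3 -m jog '[0,0,0,0,4,0,0,0,0,4,0,0,0,0,4,0,0,0,0,4,0,0,-3,0,4,0,0,-7,0,4,0,0,-11,0,4,0,0,-14,0,4,0,0,-14,0,4,0,0,-14,0,4]'
python3 - <<'E'
from h import *
s=snap('wrist','w6.png');st=arm.read_state();print(st['eef_pos'],st['joints'][5])
im=cv2.imread('pics/w6.png')[60:330,220:420];cv2.imwrite('pics/w6c.png',cv2.resize(im,None,fx=2.2,fy=2.2,interpolation=cv2.INTER_CUBIC))
# scene-based check of head height
hd=cv2.cvtColor(s['img'],cv2.COLOR_RGB2HSV)
m=cv2.inRange(hd[130:260,280:350],(14,100,60),(35,255,255));n,l,t,c=cv2.connectedComponentsWithStats(m)
for i in range(1,n):
  if t[i][4]>60: print(t[i]+[280,130,0,0,0])
for z in(.071,.099): print(z,[proj(s,[.6655+a,-.0152,z]) for a in(-.01,.01)])
E
```

```text
time_s: 10.65
eef_pos: [0.6625, -0.0148, 0.2154]
tool_rot: [-0.0, 3.141, 0.0]
wrist_force: [-0.3, 0.3, -0.5]
grip_width: 0.04
finger_force: 0.0
[ 0.66163341 -0.01463714  0.21375498] -1.7753763009768364
[305 182  21  28 445]
0.071 [(np.float64(314.4906066709961), np.float64(181.2776344050464)), (np.float64(314.5168506259759), np.float64(200.56239187867774))]
0.099 [(np.float64(314.4075836200267), np.float64(189.21164299740155)), (np.float64(314.4384118522529), np.float64(210.1725276093171))]
```

View pics/w6c.png

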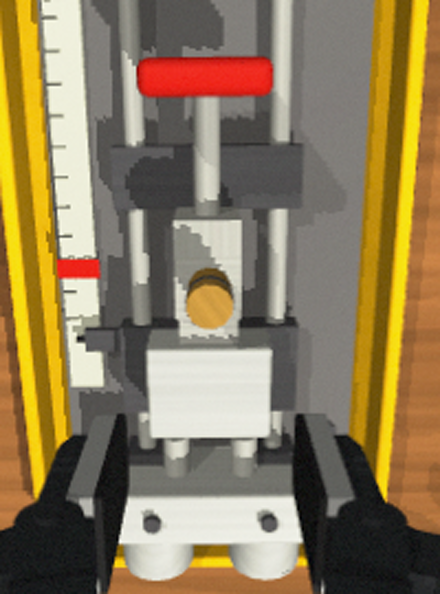

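Head rows 182 to 209 match the seated prediction (181 to 210), so the pin is home. In the crop the pointer tip is at (78,339) and the red band's centre at (79,268). I move over the grip, turning a quarter turn.

```bash
python3 - <<'E'
from h import *
s=snap('wrist');P=lambda cx,cy,z:onz(s,220+cx/2.2-.5,60+cy/2.2-.5,z)
hsv=cv2.cvtColor(s['img'],cv2.COLOR_RGB2HSV)
m=cv2.inRange(hsv[165:200,243:270],(0,150,90),(8,255,255));ys,xs=np.nonzero(m);print(xs.min()+243,xs.max()+243,ys.min()+165,ys.max()+165)
b=onz(s,xs.mean()+243,ys.mean()+165,.022);print('band',b,'ptr',P(80,339,.026),P(80,339,.022))
print(cv2.cvtColor(s['img'],cv2.COLOR_RGB2GRAY)[206:224,250:266])
m=cv2.inRange(hsv[80:108,275:350],(0,150,150),(8,255,255));ys,xs=np.nonzero(m);print('grip',xs.min()+275,xs.max()+275,ys.min()+80,ys.max()+80,onz(s,(xs.min()+xs.max())/2+275,ys.mean()+80,.107))
E
python3 -m jog '[8.7,-0.1,0,1.563,5,8.7,-0.1,0,1.563,5,8.7,-0.1,0,1.563,5,8.7,-0.1,0,1.563,5,8.7,-0.1,0,1.563,5,8.7,-0.1,0,1.563,5,8.7,-0.1,0,1.563,5,8.7,-0.1,0,1.563,5,8.7,-0.1,0,1.563,5,8.7,-0.1,0,1.563,5,8.7,-0.1,0,1.563,5,8.7,-0.1,0,1.563,5]'
python3 -m jog '[0,0,0,0,5,0,0,0,0,5]'
python3 - <<'E'
from h import *
s=snap('wrist','w7.png');st=arm.read_state();print(st['eef_pos'],st['joints']);print(s['eye'],[proj(s,p) for p in([.5755,-.016,.107],[.707,-.0845,.026],[.669,-.083,.022])])
E
```

```text
245 264 179 187
band [ 0.66847023 -0.08364041  0.022     ] ptr [ 0.70458863 -0.08408653  0.026     ] [ 0.70609698 -0.08493071  0.022     ]
[[ 71  74  75  73  91 153 165 163 162 162 162 162 163 164 149  74]
 [236 236 234 234 235 229 162 162 163 164 160 164 164 161 150  72]
 [235 235 235 233 235 229 161 165 163 163 163 164 164 163 149  76]
 [237 235 230 175 233 227 162 165 164 160 160 161 158 160 146  75]
 [235 235 230 163 162 160 161 158 124 102 101 102 101 100  84  69]
 [235 234 229 162 161 161 161 152  69  49  50  51  58  60  59  61]
 [233 236 229 172 172 171 164 155  91  92  91  92  90  90  90  91]
 [213 235 235 236 231 226 158 149  91  89  90  90  92  94  91  93]
 [211 235 236 227 121  14  16  31  78  90  92  89  88  89  87  87]
 [175 236 235 227  86  34  32  40  74  92  88  87  90  90  88  89]
 [177 234 236 229 138  70  70  74  92  91  93  94  93  93  92  93]
 [176 235 235 233 199 200 198 194 161  94  96  92  93  90  94  92]
 [176 236 236 236 235 235 236 230 161  92  91  90  93  94  92  91]
 [169 236 235 235 236 235 235 229 158  90  91  89  88  90  91  89]
 [168 234 235 234 235 2
[... 270 characters left out ...]
57519378 -0.01636552  0.107     ]
time_s: 11.95
eef_pos: [0.5744, -0.0156, 0.2132]
tool_rot: [-2.21, -2.228, 0.003]
wrist_force: [-0.1, -0.6, -0.3]
grip_width: 0.0498
finger_force: 0.0
time_s: 12.15
eef_pos: [0.5751, -0.0158, 0.2145]
tool_rot: [-2.21, -2.231, 0.001]
wrist_force: [0.5, -0.3, 0.4]
grip_width: 0.0499
finger_force: 0.0
[ 0.57522701 -0.01582504  0.21479625] [-2.37416788e-01  1.72748567e-01  1.61388303e+00  2.69545123e-05
  1.35595601e+00 -2.46307548e-01]
[0.57408394 0.06633605 0.35736666] [(np.float64(316.53911385871527), np.float64(199.7826723033957)), (np.float64(424.2430356086987), np.float64(233.49561952625288)), (np.float64(392.5105328271488), np.float64(230.8529916564248))]
```

View pics/w7.png

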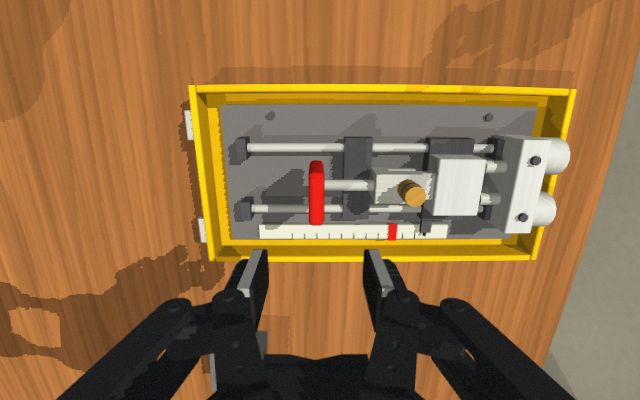

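The wrist view shows the grip at (316,190), the band at (392,231), the pointer near (424,233), and the pin home at (412,192). I lower and pinch.

```bash
python3 -m jog '[0,0,4,0,5,0,0,8,0,5,0,0,11,0,5,0,0,13,0,5,0,0,14.1,0,5,0,0,14.1,0,5,0,0,14.1,0,0.5,0,0,14.1,0,0.5,0,0,14.1,0,0.5,0,0,14.1,0,0.5,0,0,14.1,0,0.5,0,0,14.1,0,0.5]' 80
cat > d.py <<'E'
from h import *
import sys
s=snap('wrist',sys.argv[1]);st=arm.read_state();print(st['time_s'],st['eef_pos'],st['wrist_force'],st['grip_width'],st['finger_force'])
hsv=cv2.cvtColor(s['img'],cv2.COLOR_RGB2HSV);m=cv2.inRange(hsv,(0,150,90),(8,255,255));n,l,t,c=cv2.connectedComponentsWithStats(m)
for i in range(1,n):
  if t[i][4]>15: print(t[i],c[i].round(1),onz(s,*c[i],.022).round(4))
print('ptr exp',proj(s,[.706,-.0845,.026]))
E
python3 d.py w8.png
```

```text
time_s: 13.4
eef_pos: [0.5762, -0.0162, 0.0762]
tool_rot: [2.211, 2.23, 0.001]
wrist_force: [-3.1, -0.2, 6.4]
grip_width: 0.0129
finger_force: 79.1
13.45 [ 0.5762417  -0.01618804  0.07615606] [-2.50551608  0.08776407  6.22467211] 0.01276708138173089 79.09268975257874
[ 300  204   32  134 3737] [315.2 271.5] [ 0.5761 -0.0556  0.022 ]
[426 291  15  21 219] [433.2 299.4] [ 0.6692 -0.0809  0.022 ]
ptr exp (np.float64(480.08360606977544), np.float64(305.8372337444342))
```

```bash
python3 -m jog '[0,-0.4,0,0,0.5,0,-0.8,0,0,0.5,0,-1.2,0,0,0.5,0,-1.6,0,0,0.5,0,-2,0,0,0.5,0,-2.4,0,0,0.5,0,-2.8,0,0,0.5,0,-3.2,0,0,0.5,0,-3.2,0,0,0.5,0,-3.2,0,0,0.5]'; python3 d.py w9.png
python3 - <<'E'
import cv2
im=cv2.imread('pics/w9.png')[130:360,380:560];cv2.imwrite('pics/w9c.png',cv2.resize(im,None,fx=2.6,fy=2.6,interpolation=cv2.INTER_CUBIC))
E
```

```text
time_s: 14.45
eef_pos: [0.5465, -0.0165, 0.0762]
tool_rot: [2.208, 2.226, 0.008]
wrist_force: [9.0, 0.4, -0.9]
grip_width: 0.0128
finger_force: 78.4
14.5 [ 0.54652642 -0.01649017  0.07620427] [ 7.43413447  0.83547346 -0.62410825] 0.012993658449703275 78.43854904174805
[ 300  204   32  134 3738] [315.3 271.4] [ 0.5466 -0.0559  0.022 ]
[460 290  18  24 307] [468.3 301.3] [ 0.6691 -0.0841  0.022 ]
ptr exp (np.float64(515.1035004581142), np.float64(303.9299141122184))
```

View pics/w9c.png

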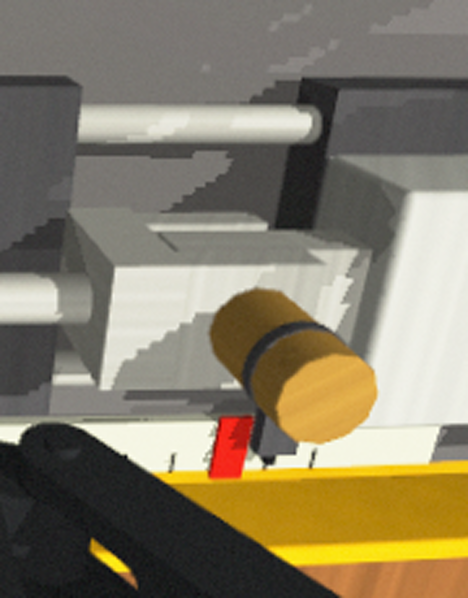

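The crop shows the pointer tip at crop (267,460) and the red band around (230,447), so the carriage follows the handle. I compute the rest of the pull.

Run:
```python
from h import *
s=snap('wrist');u,v=482.2,306.4
p=onz(s,u,v,.026);print(p)
hsv=cv2.cvtColor(s['img'],cv2.COLOR_RGB2HSV);g=cv2.cvtColor(s['img'],cv2.COLOR_RGB2GRAY)
print(g[298:312,470:500:1])
for r in(294,298,302,306,310):
  xs=np.nonzero(cv2.inRange(hsv[r:r+1,440:490],(0,150,60),(8,255,255))[0])[0]+440
  if len(xs): print(r,[onz(s,x,r,.022).round(4) for x in(xs.min()-.5,xs.max()+.5)])
```

```text
[ 0.67895139 -0.0861151   0.026     ]
[[ 88  69  58  68  65  88  80  45  42  44  65  97  99  97  98  96  94  99
   99 100 102 112 134 163 171 175 168 171 169 168]
 [ 90  70  71  68  73  93  61  37  41  41  85 101  99  96  99  95  94 103
  102 101 103  98 100 133 152 180 182 165 166 168]
 [ 70  69  78  72  72  95  57  44  39  42  89 100 101  98 100  99  96  98
  102 102 100  98  96 104 139 232 234 233 229 221]
 [ 68  68  69  71  66 129  66  41  43  45  99 100 102  98  97  96 102  99
  100  99 100  98  98  97 137 244 244 243 243 242]
 [ 79  78  81  82  82 160  90  43  42  61  97  99  98  99  97  95  98 104
  100 103  98  96  96  97 205 244 244 243 244 235]
 [102 101  99 100 113 153 139  77  44  79  99  98  99  96  99  97 100 101
  100 102  99  99  97  96 221 243 244 244 244 233]
 [101  99 100 103 116 172 176 141 108  95 101 102  96  96  98  99 100 101
  101 101  96  98  96  95 241 243 244 243 244 214]
 [102  98  97 100 137 172 174 176 213 169  99  75  74  73  71  67 176 224
  224 226 230 230 233 235 244 243 243 244 244 207]
 [ 99  99  98  96 167 175 175 222 243 228 113  26  33  44  39 
[... 373 characters left out ...]
0 236 242 244
  244 244 243 243 244 244 244 243 242 242 201  79]
 [ 99 100 100 199 230 229 228 228 227 225 206 131 171 217 213 213 212 209
  207 204 204 200 195 194 192 191 192 191 178 149]
 [ 99  99  99 188 205 201 200 201 200 199 193 183 189 195 194 193 195 195
  192 193 195 194 192 194 191 191 193 192 191 190]]
294 [array([ 0.6639, -0.077 ,  0.022 ]), array([ 0.6745, -0.0772,  0.022 ])]
298 [array([ 0.6637, -0.0808,  0.022 ]), array([ 0.6745, -0.081 ,  0.022 ])]
302 [array([ 0.6636, -0.0846,  0.022 ]), array([ 0.6744, -0.0848,  0.022 ])]
306 [array([ 0.6635, -0.0884,  0.022 ]), array([ 0.6743, -0.0887,  0.022 ])]
310 [array([ 0.6642, -0.0924,  0.022 ]), array([ 0.6743, -0.0926,  0.022 ])]
```

```bash
python3 -m jog '[0,-0.3,0,0,0.5,0,-0.6,0,0,0.5,0,-0.9,0,0,0.5,0,-1.12,0,0,0.5,0,-1.12,0,0,0.5,0,-1.12,0,0,0.5,0,-1.12,0,0,0.5,0,-1.12,0,0,0.5]'; python3 d.py w10.png
python3 - <<'E'
import cv2
im=cv2.imread('pics/w10.png')[250:350,420:540];cv2.imwrite('pics/w10c.png',cv2.resize(im,None,fx=5,fy=5,interpolation=cv2.INTER_CUBIC))
E
```

```text
time_s: 15.35
eef_pos: [0.5357, -0.0166, 0.0762]
tool_rot: [2.208, 2.225, 0.009]
wrist_force: [9.6, 1.1, -1.0]
grip_width: 0.0132
finger_force: 78.8
15.4 [ 0.53568932 -0.01659294  0.07619576] [10.08038965  1.08110883 -1.52767561] 0.012963886185513425 78.8308596611023
[ 300  204   32  134 3732] [315.3 271.5] [ 0.5359 -0.056   0.022 ]
[473 302  14  11  84] [478.5 308.7] [ 0.6684 -0.0917  0.022 ]
ptr exp (np.float64(527.6383825935314), np.float64(303.3336598578022))
```

View pics/w10c.png

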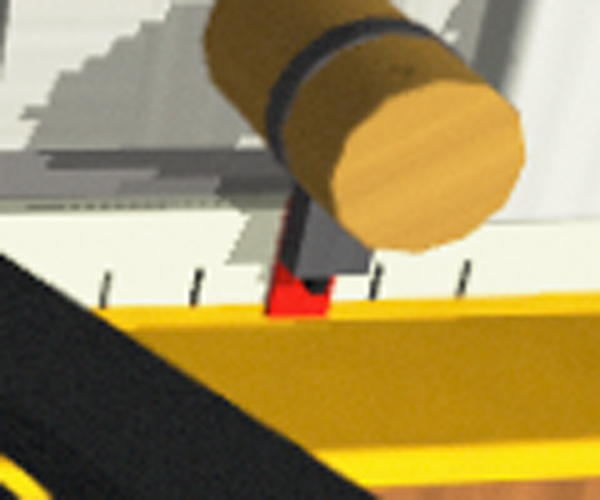

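The pointer tip at crop (316,285) appears over the right part of the red band, crop x 270 to 332. I correct for the 4 mm height difference.

Run:
```python
from h import *
s=snap('wrist');p=lambda x,y,z:onz(s,420+x/5-.5,250+y/5-.5,z).round(4)
print(p(316,285,.026),p(304,285,.026),p(328,285,.026),'band',p(271,300,.022),p(332,300,.022))
```

```text
[ 0.6687 -0.0864  0.026 ] [ 0.6667 -0.0864  0.026 ] [ 0.6707 -0.0865  0.026 ] band [ 0.6645 -0.0924  0.022 ] [ 0.6749 -0.0926  0.022 ]
```

```bash
python3 -c "
from station import arm;print(arm.job_done())"
```

```text
the job is handed in; nothing more can be done
None
```

I handed the job in at about 15.5 s of robot time. The pin is fully home in the fork and released. The handle is held against the spring with the pointer about 1 mm from the middle of the 10 mm red band.

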